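# Snap the drip tray into the espresso machine

## Task

Take the loose drip tray by its red handle and slide it, rear end first, between the espresso machine's guides and under their lips, and push it past the two sprung roller catches until it snaps fully home against the rubber stops. Then keep pushing: finish with the hand still on the tray, pressing it steadily against the stops. Leave the cup, jug, jar, tamper, bowl, portafilter and plant where they stand.

Things in the scene. Friction and masses are not known exactly. Their poses are not given: they have to be found in the camera images.
- machine: Steel espresso machine, fixed, on the robot's left, its front to about -y. Origin on the counter, mid-bay, in the plane of the rubber stops. +y leads into the tray bay, +x across it away from the robot, z up. Housing 290 wide, 380 tall, front at y = +8 mm. Brew head overhangs the bay: x +-45, y from -79 back, underside 188 up. Steam wand at x = +128, y = -45, tip 115 up.
- bay_home (a point): Machine's origin and axes: where tray_rear rests when the tray is fully home. The bay has no floor (the tray slides on the counter). Two aluminium guides, 42 tall, from y = -160 to 0 mm, inner faces at x = +-72.5.
- bay_mouth (a point): Middle of the bay's entrance on the counter, 160 mm in front of bay_home; same axes. Ahead of it a funnel flares to x +-94 at 197 mm in front of bay_home. From 150 to 65 mm in front of bay_home the guides carry lips reaching 12 mm inward (to x +-60.5), underside 42 above the counter: the tray must enter flat, from the front.
- bay_stop: Two black rubber stops at the bay's back, 30 wide, 4 to 30 mm above the counter, at x = +-40 mm in the machine's frame; the tray's rear wall meets them when home. Origin and axes as the machine's.
- catch_near (a joint): Sprung catch in the guide on the robot's side: brass carriage, orange upright roller 12 across, centre at x = -72, y = -45 mm in the machine's frame, 8 to 32 up. Value in m: 0 = at rest, roller reaching into the bay to x = -66; grows to 0.008 pushed outward. Spring 3.6 N at 0, 0.9 N more per mm.
- catch_far (a joint): The same catch in the other guide (x = +72 mm). Black ramps on the tray's cheeks spread both rollers by 4 mm while the tray is about 22 to 6 mm short of home (push rising to roughly 6 to 12 N); then they drop into notches, the push falls suddenly and the tray is drawn on. At home they read 0 and neither push nor pull.
- drip_tray: Loose drip tray, white with steel grille, 140 wide (x), 170 long (y), 34 tall, about 0.45 kg. Origin at the centre of its underside; +y to its rear (enters the bay first), -y to its handle: a red bar 100 long in x, 12 thick in y, 16 to 40 mm up, middle line at y = -137, on two struts at x = +-45. Front wall's face at y = -85: 46 mm free behind the bar.
- tray_grip (a point): Middle of the red handle bar, 30 mm above the tray's underside; axes as the tray. Grip here from above, fingers closing along the tray's y.
- tray_rear (a point): Middle of the lower edge of the tray's rear wall, y = +85 mm from the tray's origin; axes as the tray.
- cup: Bystander: white ceramic cup, 72 across, 62 tall; origin at the centre of its underside.
- jug: Bystander: steel milk jug with handle, 80 across, 100 tall; origin at the centre of its underside.
- jar: Bystander: amber glass jar with a wooden lid, 76 across, 110 tall; origin at the centre of its underside.
- tamper: Bystander: steel coffee tamper standing on its foot, 58 across, 92 tall; origin at the centre of its underside.
- bowl: Bystander: blue bowl, 110 across, 45 tall; origin at the centre of its underside.
- portafilter: Bystander: portafilter, steel basket 68 across and 34 tall with a dark handle reaching 183 mm to its -x; origin under the basket's centre.
- succulent: Bystander: succulent in a dark pot, 100 across, about 95 tall; origin at the centre of its underside.

How it is judged:
By the outcome, as a careful person would: the job done as asked, in the order asked, and still so for the second after the job is handed in, while the arm keeps its last pose, push and grip.
It also fails if it takes over 61 s, if anything falls off the work surface, if the arm or the gripper's body presses on something with over 40 N, if the wrist force passes 120 N, or if a joint passes its speed limit or range.

## Robot

A 7-joint arm with a two-finger parallel gripper is mounted at the origin on the work surface. World frame = base frame: x ahead of the robot, y to its left, z up, the work surface at z = 0. Lengths are in m, angles in rad, forces in N, time in s.
With the tool pointing down it reaches from about 0.425 to 0.925 m from the base axis. Payload 6.8 kg.
Tool frame: the origin (TCP) lies on the centre line of the jaws, within the pads' length; the fingertips stand 19 mm ahead of it and the grasp point (between the pads) is the TCP; z points along the fingers, y is the line along which they close (so a half turn about z gives the same grasp; the last joint's range is limited). The gripper opens to 88 mm and grips with 3 to 60 N. Pads are 20 mm wide; open, the fingers measure 115 mm over their backs; the gripper's body (75 mm by 178 mm) begins 61 mm behind the grasp point.
Start: joints at [1.222, 0.477, 0.022, 1.555, -0.011, 1.109, -0.083], TCP at [0.161, -0.656, 0.242] pointing down, gripper open.
Joint ranges: [-2.96, 2.96], [-0.34, 2.1], [-1.41, 1.46], [0.24, 2.44], [-1.37, 4.51], [0.17, 1.92], [-2.96, 2.96]. Speed limits (rad/s): [2.39, 2.39, 3.14, 3.14, 3.14, 3.14, 3.14].

## Interface

Orientations are given as a unit quaternion [w, x, y, z].
In Python, from rig import ctrl, viewer, boxes_of, cut_out, mark_of gives the robot as it stands.
- The arm moves only by the tool servo_tool, never from a script. Its argument "steps" is a list of rows, each a list of 7 numbers: the shift along the tool's x, y, z in cm, then the turn, a rotation vector about the tool's x, y, z in degrees, then the closure, from 0 (fully open) to 1 (shut). A call has exactly 10 rows; each row shifts and turns the commanded pose from where the row before left it, along the tool's axes as they then stand; what a row does not reach is not made up. A row lasts 1/10 s, in which the tool goes at most 50 mm and 8.59 degrees, less where a joint would pass 70% of its speed; a pose out of reach is approached as far as the arm can. A call is refused whole if a number of a shift passes 5 or a number of a turn 8.59, either way. A call with a gripper value outside its range is refused whole. The fingers move at their own pace and stop on an object; "squeeze" is the grip in N (left out, the last holds). Time passes only in rows, so rows that do not move let the fingers close, or fill a call up. It gives the time, the measured TCP pose, the force, the opening and the grip force at its end, in the units of the state.
- ctrl.sense(): the state, without advancing time (a new reading comes with each control period).
- viewer.grab_frame(name): name is "scene" or "top" or "wrist"; returns the picture (420x560x3 uint8, red, green, blue); there is no depth.
- viewer.camera_params(name): a dict with "fov_y" (degrees; the focal length in pixels is half the picture's height over the tangent of half this angle, whatever the lens; pixels are square), "cx", "cy" (the principal point, pixels), "pose" (4x4, takes a point from camera to world coordinates). Camera axes: x right, y up, looking along -z (the intrinsics and any distortion apply to the point x, -y, -z); pixel columns grow to the right and rows downward; lengths in m; the calibration is good to about 2 mm. The wrist camera is an equidistant fisheye: a pixel r from the principal point sees the ray r / f radians off the axis. A picture is of the moment at which its call begins: read the wrist's pose just before it. camera_params takes no time and is no camera call; for the wrist camera it gives the pose at the moment of the call.
- ctrl.job_done(): hands the job in; it is judged then, once.
Trained networks look in the newest picture that a camera, given by its name, has taken for a name from the list of things; names that differ only in an ending like _2 or _b are one class to them, and where a whole thing is asked for, a point or a joint stands for the part that bears it (a point fixed in the world has none). Each returns a list of dicts, best first, with "conf" (0 to 1); they miss things now and then, are a little off and sometimes report something else, mostly with a low value. They report only what shows in the picture. A call takes as long as a camera call.
- boxes_of(query, camera): "box" ([centre column, centre row, width, height] in pixels, round what is visible of it).
- cut_out(query, camera): "mask" (420x560 bool, what is visible of it) and "box" ([centre column, centre row, width, height] in pixels, round what is visible of it).
- mark_of(query, camera): "centre" ([row, column] in pixels: a listed point, or the origin of a listed thing).
The state is a dict: "time_s": time; "qpos": joint angles; "joint_vel": joint speeds; "tau": joint torques, N m; "ee_pos": TCP position; "tcp_rot": TCP orientation; "force": force on the tool from outside, world axes, zero at the start; "torque": the same for the moment, N m; "opening": opening from 0.0 (shut) to 1.0 (fully open); "gripper_force": force on a finger pad.
Only numpy, scipy, OpenCV 4.12 (cv2) and the standard library are available. Lean on these libraries where they do the work, as an engineer would, in place of code of your own. Each camera call takes 0.05 s, during which the arm holds its last target. There are 200 camera calls.

## Working session

There is one attempt and no reset: what is moved stays moved. The work goes in short steps, Python scripts to look and compute and a tool call to move; the robot and the scene stay as the last step left them, time stands still between calls to the robot, and variables do not carry over. Pictures are saved under pics/ and viewed, at most 10 in all, crops included, and the job is handed in when it is done.

Besides the shell and the picture viewer there is one more tool, called after "Emit:" as name(argument=value, ...) on one line, values as JSON. servo_tool: Moves the arm, as the interface text tells. Its arguments: {"type":"object","properties":{"steps":{"type":"array","items":{"type":"array","items":{"type":"number"}}},"squeeze":{"type":"number"}},"required":["steps"]}

```bash
mkdir -p pics; cat > h.py <<'E'
import numpy as np, cv2
from rig import ctrl, viewer, boxes_of, cut_out, mark_of
def ray(cam,row,col,P=None):
    P=P or viewer.camera_params(cam); f=210/np.tan(np.radians(P['fov_y']/2))
    x,y=col-P['cx'],row-P['cy']
    if cam=='wrist':
        r=np.hypot(x,y); t=r/f; s=np.sin(t)/max(r,1e-9); d=np.array([x*s,-y*s,-np.cos(t)])
    else: d=np.array([x/f,-y/f,-1])
    T=np.array(P['pose']); return T[:3,3],T[:3,:3]@d
def at_z(cam,row,col,z,P=None):
    o,d=ray(cam,row,col,P); return o+d*(z-o[2])/d[2]
def save(n,im): cv2.imwrite(f'pics/{n}.png',im[:,:,::-1])
E
python3 - <<'E'
from h import *
np.set_printoptions(precision=4,suppress=True)
print(ctrl.sense())
ims=[]
for c in ['top','scene']:
    im=viewer.grab_frame(c); save(c,im)
    P=viewer.camera_params(c);print(c,P)
    for q,z in [('tray_grip',.03),('tray_rear',0),('drip_tray',0),('bay_home',0),('bay_mouth',0),('catch_near',.02),('catch_far',.02),('cup',0),('jug',0),('jar',0),('tamper',0),('bowl',0),('portafilter',0),('succulent',0)]:
        for m in mark_of(q,c)[:1]: print(q,m['conf'],np.array(m['centre']),at_z(c,*m['centre'],z,P))
E
```

```text
{'time_s': 0.0, 'qpos': array([ 1.2219,  0.4778,  0.0224,  1.5564, -0.0115,  1.1093, -0.0831]), 'joint_vel': array([ 0.0003, -0.0018, -0.0006, -0.001 ,  0.0014,  0.0011,  0.002 ]), 'tau': array([  0.0009, -58.285 ,   1.5348, -27.2602,  -0.0543,   0.0169,
         0.0001]), 'ee_pos': array([ 0.1608, -0.655 ,  0.2407]), 'tcp_rot': array([-0.0009,  0.9928,  0.1201, -0.0002]), 'force': array([0.1858, 0.3361, 0.0987]), 'torque': array([-0.0018,  0.0277, -0.0098]), 'gripper_force': 0.0, 'opening': 1.0016962492273127}
top {'fov_y': 48.532001660624516, 'cx': 270.6163844479884, 'cy': 203.48079633367283, 'pose': array([[ 0.0013,  0.997 , -0.0768,  0.48  ],
       [-0.9999,  0.0023,  0.0127, -0.0654],
       [ 0.0129,  0.0768,  0.997 ,  1.2862],
       [ 0.    ,  0.    ,  0.    ,  1.    ]])}
tray_grip 0.59 [226.6 336.1] [ 0.5146 -0.2583  0.03  ]
tray_rear 0.86 [229.9 254.5] [ 0.506  -0.0375  0.    ]
drip_tray 0.81 [228.8 285.9] [ 0.5091 -0.1241  0.    ]
bay_home 0.55 [204.7 107.9] [0.5747 0.3667 0.    ]Traceback (most recent call last):
  File "<stdin>", line 9, in <module>
ValueError: it knows: bay_home, bay_mouth, bay_stop, bowl, cup, drip_tray, jar, jug, machine, portafilter, succulent, tamper, tray_grip, tray_rear
```

View pics/top.png

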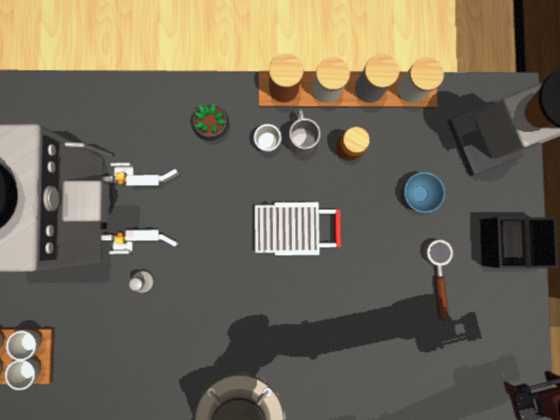

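The top view shows the tray at about (288,229), with its red handle bar at column 338 and its rear facing the machine. The guides are the white lips at rows 180 and 236, with the orange rollers near column 120. The tamper at (141,282) stands near the near guide.

```bash
python3 - <<'E'
from h import *
np.set_printoptions(precision=4,suppress=True)
for c in ['top','scene']:
    im=viewer.grab_frame(c); save(c+'2',im)
    P=viewer.camera_params(c)
    for q,z in [('tray_grip',.03),('tray_rear',0),('drip_tray',0),('bay_home',0),('bay_mouth',0),('cup',0),('jug',0),('jar',0),('tamper',0)]:
        for m in mark_of(q,c)[:1]: print(c,q,m['conf'],np.array(m['centre']),at_z(c,*m['centre'],z,P))
    h=cv2.cvtColor(im,cv2.COLOR_RGB2HSV)
    if c=='top':
        # orange rollers, top at z~.032
        for n,lo,hi,z in [('or',(8,150,120),(22,255,255),.032),('red',(0,150,80),(6,255,255),.04)]:
            m=cv2.inRange(h,lo,hi); k,l,s,ce=cv2.connectedComponentsWithStats(m)
            for i in range(1,k):
                if s[i,4]>8: print(n,s[i],ce[i],at_z(c,ce[i][1],ce[i][0],z,P))
cv2.imwrite('pics/bay.png',cv2.resize(cv2.imread('pics/top2.png')[150:270,60:200],None,fx=5,fy=5,interpolation=cv2.INTER_CUBIC))
E
```

```text
top tray_grip 0.57 [223.1 335.5] [ 0.524  -0.2568  0.03  ]
top tray_rear 0.91 [230.8 256.2] [ 0.5035 -0.0422  0.    ]
top drip_tray 0.73 [228.9 284.9] [ 0.5088 -0.1213  0.    ]
top bay_home 0.87 [209.9 106.5] [0.5603 0.3702 0.    ]
top cup 0.87 [142.  266.9] [ 0.7516 -0.0712  0.    ]
top jug 0.73 [141.1 302.8] [ 0.7545 -0.1717  0.    ]
top jar 0.67 [147.3 349.6] [ 0.7375 -0.3029  0.    ]
top tamper 0.71 [281.6 146.2] [0.3648 0.257  0.    ]
or [301  72  13   9  49] [307.4286  76.4694] [ 0.9286 -0.1826  0.032 ]
or [260  74   8   5  30] [263.0333  75.7667] [ 0.9299 -0.06    0.032 ]
or [349  75  10   6  34] [353.   77.5] [ 0.9265 -0.3087  0.032 ]
or [398  75   4   4   9] [399.6667  76.1111] [ 0.9312 -0.4383  0.032 ]
or [ 259   84  178   23 1540] [340.3636  99.9143] [ 0.863  -0.2731  0.032 ]
or [203 115  15  11  88] [209.7841 120.2159] [0.8045 0.0852 0.032 ]
or [207 129   6   5  14] [209.4286 131.9286] [0.772  0.0858 0.032 ]
or [353 149  13   6  19] [359.4737 152.5789] [ 0.7166 -0.3238  0.032 ]
or [116 173   9  11  53] [120.9434 179.434 ] [0.6408 0.3229 0.032 ]
or [115 232  10  11  50] [120.44 236.28] [0.4877 0.3202 0.032 ]
or [441 279   5  28  74] [442.7297 291.6351] [ 0.3412 -0.542   0.032 ]
or [ 35 329  17  54 592] [ 44.6182 355.951 ] [0.1749 0.5098 0.032 ]
or [  0 330  15  54 287] [  4.6063 354.878 ] [0.1778 0.614  0.032 ]
red [335 210   6  37 194] [337.5206 228.4794] [ 0.5093 -0.2605  0.04  ]
scene tray_grip 0.88 [237.9 206.4] [ 0.4997 -0.2598  0.03  ]
scene tray_rear 0.97 [215.8 270.2] [ 0.5072 -0.0475 -0.    ]
scene drip_tray 0.92 [228.4 249.3] [ 0.5128 -0.1282 -0.    ]
scene bay_home 0.9 [172.3 381.6] [0.5675 0.3682 0.    ]
scene cup 0.69 [160.6 314. ] [0.3739 0.2552 0.    ]
scene jug 0.74 [279.9 297.3] [ 0.7488 -0.1642 -0.    ]
scene jar 0.81 [306.3 250.5] [ 0.7413 -0.3055  0.    ]
scene tamper 0.91 [161.7 315. ] [0.381  0.2529 0.    ]
```

View pics/scene2.png

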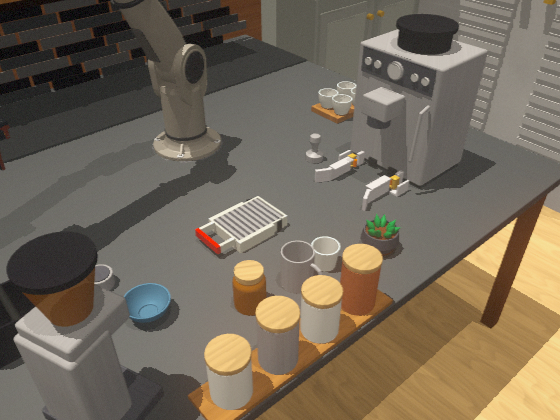

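View pics/bay.png

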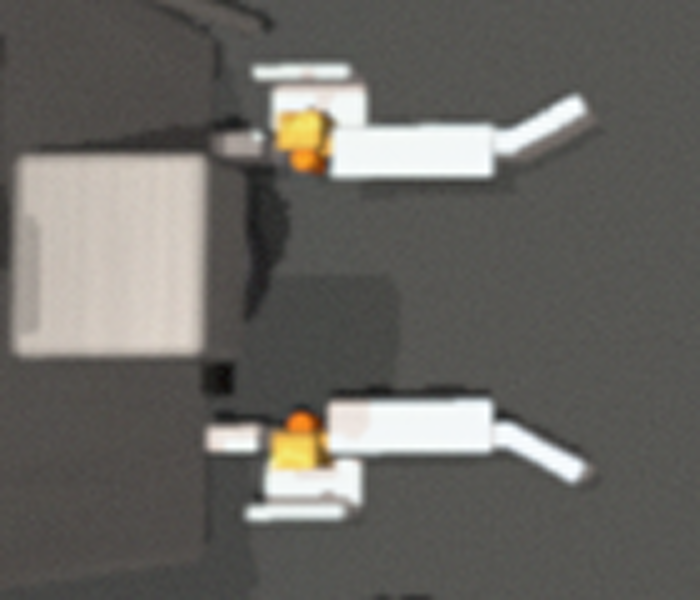

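The crop shows the lips' inner edges at crop rows 178 and 400, columns 328–494. The bay axis is nearly along the image columns and clear of objects, so I'll fit the edges sub-pixel for the bay and tray.

```bash
python3 - <<'E'
from h import *
np.set_printoptions(precision=4,suppress=True)
c='top';P=viewer.camera_params(c)
g=np.mean([cv2.imread(f'pics/{n}.png',0).astype(float) for n in('top','top2')],0)
def edge(v,th):  # first crossing
    i=np.nonzero((v[:-1]-th)*(v[1:]-th)<0)[0]
    return [k+(th-v[k])/(v[k+1]-v[k]) for k in i]
for z in (.042,.046):
    L=[]
    for rows,sgn in (((179,193),1),((222,236),-1)):
        pts=[]
        for col in range(131,156):
            e=edge(g[rows[0]:rows[1],col],150)
            if e: pts.append(at_z(c,rows[0]+(e[0]),col,z,P))
        pts=np.array(pts); p=np.polyfit(pts[:,1],pts[:,0],1); L.append(p)
        print('lip',len(pts),'slope deg',np.degrees(np.arctan(p[0])),'x at y=.25',np.polyval(p,.25),'res',np.std(pts[:,0]-np.polyval(p,pts[:,1])))
    m=(L[0]+L[1])/2; print('z',z,'gap',np.polyval(L[0]-L[1],.25),'mid x@.25',np.polyval(m,.25),'@.37',np.polyval(m,.37))
# lip rear end col (y=-65)
for r in (181,182,183,232,234,236): 
    e=edge(g[r,118:135],150); f=edge(g[r,150:166],150); print(r,[at_z(c,r,118+k,.044,P)[:2] for k in e],[at_z(c,r,150+k,.044,P)[:2] for k in f])
# tray
im=cv2.imread('pics/top2.png'); h=cv2.cvtColor(im,cv2.COLOR_BGR2HSV)
m=cv2.inRange(h,(0,150,80),(6,255,255)); m[:200]=0;m[260:]=0;m[:,:320]=0;m[:,350:]=0
pts=np.array([at_z(c,a,b,.04,P)[:2] for a,b in np.argwhere(m)]); r=cv2.minAreaRect(pts.astype(np.float32)*1000); print('bar',r,pts.mean(0))
u,s,vt=np.linalg.svd(pts-pts.mean(0)); print('bar dir',vt[0])
viewer.grab_frame(c)
for o in cut_out('drip_tray',c)[:1]:
    mk=o['mask'].copy(); mk[:,320:]=0
    pts=np.array([at_z(c,a,b,.034,P)[:2] for a,b in np.argwhere(mk)])*1000
    print('tray',o['conf'],cv2.minAreaRect(pts.astype(np.float32)),pts.mean(0))
cv2.imwrite('pics/tray.png',cv2.resize(im[190:270,240:350],None,fx=7,fy=7,interpolation=cv2.INTER_CUBIC))
E
```

```text
lip 25 slope deg -0.46762375552222885 x at y=.25 0.6248036295231413 res 0.00014402835043575562
lip 25 slope deg -1.1573713882487917 x at y=.25 0.5055370322076153 res 0.0001789475147606249
z 0.042 gap 0.11926659731552611 mid x@.25 0.5651703308653783 @.37 0.5634684641831299
lip 25 slope deg -0.4676237555222086 x at y=.25 0.6243297632198782 res 0.00014356531389424215
lip 25 slope deg -1.157371388248678 x at y=.25 0.5054343880573297 res 0.00017837221664676711
z 0.046 gap 0.11889537516254857 mid x@.25 0.5648820756386039 @.37 0.5631802089563557
181 [array([0.635 , 0.3258]), array([0.6351, 0.3168]), array([0.6351, 0.3069])] [array([0.6354, 0.2185])]
182 [array([0.6324, 0.3254]), array([0.6324, 0.3174]), array([0.6324, 0.3063])] [array([0.6327, 0.2192])]
183 [array([0.6297, 0.3217]), array([0.6297, 0.3212]), array([0.6297, 0.3065])] [array([0.63  , 0.2192])]
232 [array([0.499 , 0.3045])] [array([0.4991, 0.2172])]
234 [array([0.4937, 0.322 ]), array([0.4937, 0.3157]), array([0.4937, 0.3043])] [array([0.4938, 0.2094])]
236 [array([0.4884, 0.321 ]), array([0.4884, 0.3161]), array([0.4884, 0.3055])] []
bar ((510.7426452636719, -260.4910888671875), (13.434633255004883, 96.35137939453125), 89.46549987792969) [ 0.5093 -0.2605]
bar dir [-0.9999 -0.0149]
tray 0.85 ((510.8473815917969, -124.34839630126953), (139.63197326660156, 175.27081298828125), 0.05188151076436043) [ 509.6305 -125.7686]
```

View pics/tray.png

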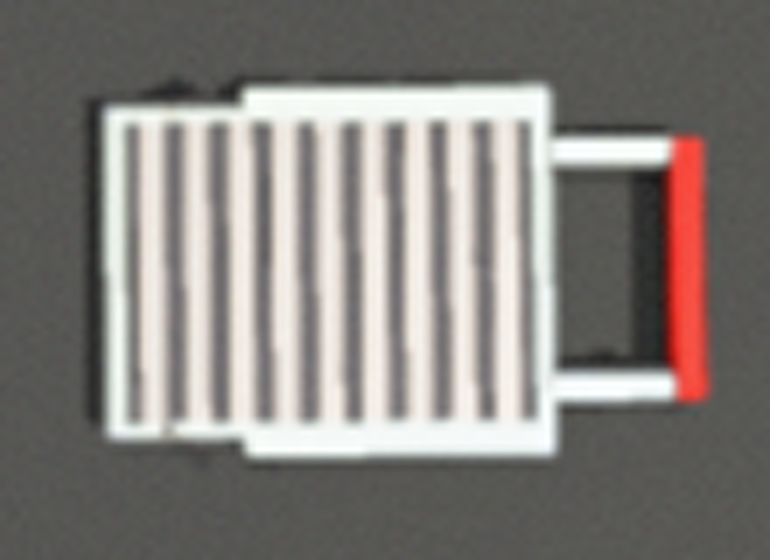

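The crop shows the tray almost square to the image, with the bar at crop column 688 and rows 137–400. Both networks and edge fits agree:

| Item | Position | Yaw |
|---|---|---|
| Bar | (0.510, -0.2605) | about +0.5° |
| Bay home | (0.563, 0.3695) | about +0.8° |

Next I move above the bar.

Emit:
servo_tool(steps=[[0,0,0,0,0,6.5,0.45],[0,0,0,0,0,6.5,0.45],[2.8,-3.1,0,0,0,0,0.45],[2.8,-3.1,0,0,0,0,0.45],[2.8,-3.1,0,0,0,0,0.45],[2.8,-3.1,0,0,0,0,0.45],[2.8,-3.1,0,0,0,0,0.45],[2.8,-3.1,0,0,0,0,0.45],[2.8,-3.1,0,0,0,0,0.45],[2.8,-3.1,0,0,0,0,0.45]])

```text
time_s: 2.4
ee_pos: [0.3825, -0.4031, 0.2419]
tcp_rot: [0.0, 1.0, 0.007, 0.0]
force: [1.2, -0.3, 0.0]
opening: 0.548
gripper_force: 0.0
```

Emit:
servo_tool(steps=[[2.6,-2.8,1,0,0,0,0.45],[2.6,-2.8,1,0,0,0,0.45],[2.6,-2.8,1,0,0,0,0.45],[2.6,-2.8,1,0,0,0,0.45],[2.6,-2.8,1,0,0,0,0.45],[0,0,1,0,0,0,0.45],[0,0,1,0,0,0,0.45],[0,0,0,0,0,0,0.45],[0,0,0,0,0,0,0.45],[0,0,0,0,0,0,0.45]])

```text
time_s: 3.4
ee_pos: [0.5091, -0.264, 0.1722]
tcp_rot: [0.0, 1.0, 0.006, 0.0]
force: [0.6, 0.3, 0.8]
opening: 0.552
gripper_force: 0.0
```

```bash
python3 - <<'E'
from h import *
np.set_printoptions(precision=4,suppress=True)
s=ctrl.sense();print(s)
P=viewer.camera_params('wrist');im=viewer.grab_frame('wrist');save('w1',im)
for q,z in [('tray_grip',.03),('tray_rear',0),('drip_tray',0)]:
    for m in mark_of(q,'wrist')[:1]: print(q,m['conf'],m['centre'],at_z('wrist',*m['centre'],z,P))
h=cv2.cvtColor(im,cv2.COLOR_RGB2HSV); m=cv2.inRange(h,(0,150,80),(6,255,255))
k,l,st,ce=cv2.connectedComponentsWithStats(m); i=1+np.argmax(st[1:,4])
pts=np.array([at_z('wrist',a,b,.04,P)[:2] for a,b in np.argwhere(l==i)])
print(st[i],cv2.minAreaRect(pts.astype(np.float32)*1000))
E
```

```text
{'time_s': 3.4, 'qpos': array([ 0.4747,  0.392 , -0.1331,  1.8635,  0.0659,  0.8895, -1.2489]), 'joint_vel': array([-0.0023, -0.0024, -0.0051, -0.0035, -0.0007,  0.0011, -0.0012]), 'tau': array([ -0.0949, -49.1894,  -0.4729, -23.516 ,  -0.0175,  -0.0562,
         0.0035]), 'ee_pos': array([ 0.5091, -0.264 ,  0.1722]), 'tcp_rot': array([0.0004, 1.    , 0.0059, 0.0003]), 'force': array([0.6267, 0.3054, 0.8063]), 'torque': array([-0.0296, -0.0088, -0.0138]), 'gripper_force': 0.0, 'opening': 0.5521721702561939}
tray_grip 0.69 [206.7, 275.6] [ 0.5079 -0.2616  0.03  ]
tray_rear 0.61 [197.8, 79.1] [ 0.5086 -0.0383  0.    ]
drip_tray 0.91 [199.6, 146.6] [ 0.5064 -0.1259  0.    ]
[271 152  13  44 392] ((539.685546875, -262.42724609375), (37.30240249633789, 10.174097061157227), 0.446972131729126)
```

View pics/w1.png

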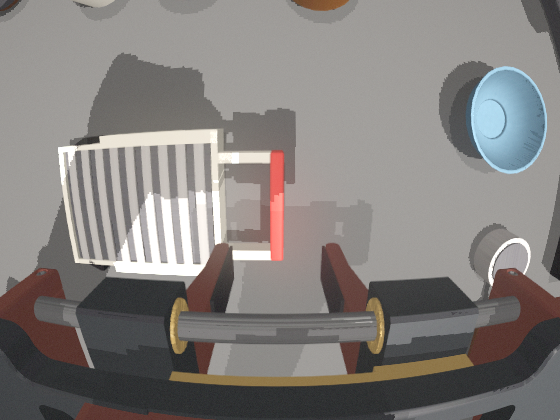

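The wrist view shows the bar (column 278, rows 152–260) midway between the fingers (columns 225 and 325). Its position is (0.508, -0.262), which agrees with the first estimate. Descend and grip.

Emit:
servo_tool(steps=[[0,-0.2,2,0,0,0,0.45],[0,0,2,0,0,0,0.45],[0,0,2,0,0,0,0.45],[0,0,2,0,0,0,0.45],[0,0,2,0,0,0,0.45],[0,0,2,0,0,0,0.45],[0,0,1.2,0,0,0,0.45],[0,0,0.9,0,0,0,0.45],[0,0,0,0,0,0,0.45],[0,0,0,0,0,0,0.45]])

```text
time_s: 4.6
ee_pos: [0.5099, -0.2608, 0.0312]
tcp_rot: [0.0, 1.0, 0.007, 0.0]
force: [0.4, -0.3, 0.1]
opening: 0.55
gripper_force: 0.0
```

Emit:
servo_tool(steps=[[0,0,0,0,0,0,1],[0,0,0,0,0,0,1],[0,0,0,0,0,0,1],[0,0,0,0,0,0,1],[0,0,0,0,0,0,1],[0,0,0,0,0,0,1],[0,0,0,0,0,0,1],[0,0,0,0,0,0,1],[0,0,0,0,0,0,1],[0,0,0,0,0,0,1]], squeeze=35)

```text
time_s: 5.6
ee_pos: [0.5098, -0.2613, 0.0309]
tcp_rot: [0.0, 1.0, 0.007, 0.0]
force: [0.7, -4.5, 2.1]
opening: 0.135
gripper_force: 35.0
```

Emit:
servo_tool(steps=[[0.4,-1.1,0,0,0,0,1],[0.8,-2.1,0,0,0,0,1],[0.8,-2.1,0,0,0,0,1],[0.8,-2.1,0,0,0,0,1],[0.8,-2.1,0,0,0,0,1],[0.8,-2.1,0,0,0,0,1],[0.8,-2.1,0,0,0,0,1],[0.8,-2.1,0,0,0,0,1],[0.2,-1.1,0,0,0,0,1],[0,0,0,0,0,0,1]])

```text
time_s: 6.6
ee_pos: [0.5698, -0.0877, 0.0308]
tcp_rot: [-0.001, 1.0, 0.009, 0.0]
force: [1.4, 3.8, 2.7]
opening: 0.135
gripper_force: 35.0
```

```bash
python3 - <<'E'
from h import *
np.set_printoptions(precision=4,suppress=True)
s=ctrl.sense();print(s['ee_pos'],s['tcp_rot'],s['force'],s['opening'])
for c in ('top','scene','wrist'):
    P=viewer.camera_params(c);im=viewer.grab_frame(c);save('m_'+c,im)
    for q,z in [('tray_grip',.03),('tray_rear',0),('drip_tray',0),('bay_home',0)]:
        for m in mark_of(q,c)[:1]: print(c,q,m['conf'],m['centre'],at_z(c,*m['centre'],z,P))
im=cv2.imread('pics/m_top.png')
cv2.imwrite('pics/m.png',cv2.resize(im[150:270,90:290],None,fx=4,fy=4,interpolation=cv2.INTER_CUBIC))
E
```

```text
[ 0.5698 -0.0877  0.0308] [-0.001   1.      0.0086  0.0004] [1.3567 3.8381 2.6534] 0.13520441638974598
top tray_rear 0.77 [204.6, 193.4] [0.5755 0.1316 0.    ]
top drip_tray 0.8 [204.7, 221.3] [0.5754 0.0546 0.    ]
top bay_home 0.87 [205.6, 108.8] [0.5722 0.3642 0.    ]
scene tray_grip 0.6 [222.8, 273.4] [ 0.5667 -0.0859  0.03  ]
scene tray_rear 0.74 [200.6, 330.5] [0.5685 0.1351 0.    ]
scene drip_tray 0.85 [212.3, 308.1] [0.5665 0.0455 0.    ]
scene bay_home 0.64 [304.2, 247.8] [ 0.732  -0.3062  0.    ]
wrist tray_grip 0.96 [283.1, 277.1] [ 0.5666 -0.0883  0.03  ]
wrist drip_tray 0.93 [252.7, 73.9] [0.5643 0.048  0.    ]
wrist bay_home 0.27 [249.4, 73.9] [0.5667 0.0474 0.    ]
```

View pics/m.png

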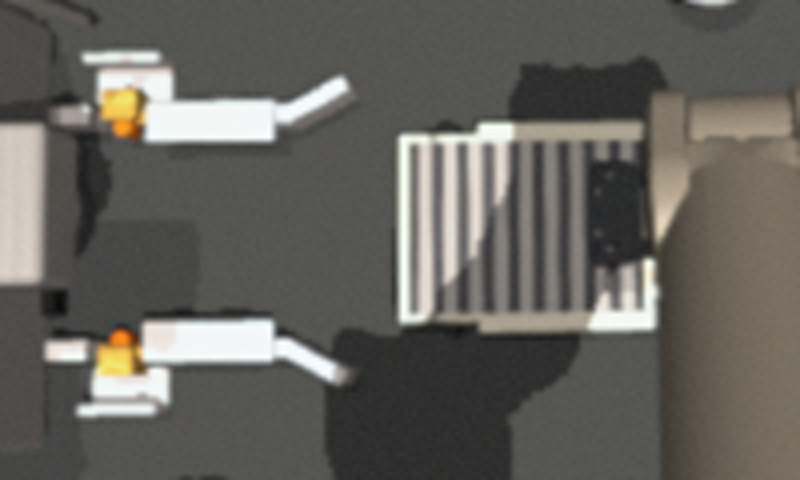

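The tray sits gripped ahead of the funnel, with its edges at crop rows 122–331 against lip inner edges at 142–319. I'll measure the tray's lateral offset and yaw sub-pixel.

```bash
python3 - <<'E'
from h import *
np.set_printoptions(precision=4,suppress=True)
c='top';P=viewer.camera_params(c);g=cv2.imread('pics/m_top.png',0).astype(float)
def fit(cols,rows,z,sg):
    pts=[]
    for k in cols:
        v=np.diff(g[rows[0]:rows[1],k])*sg; i=np.argmax(v)
        w=np.clip(v[max(0,i-1):i+2],0,None); r=rows[0]+.5+(np.arange(max(0,i-1),max(0,i-1)+len(w))@w)/w.sum()
        pts.append(at_z(c,r,k,z,P))
    pts=np.array(pts);p=np.polyfit(pts[:,1],pts[:,0],1);p=np.polyfit(pts[:,1],pts[:,0],1,w=(abs(pts[:,0]-np.polyval(p,pts[:,1]))<.002)+1e-6)
    return p,pts[:,1].mean()
def pair(n,cu,ru,cl,rl,z,su,sl):
    a,y=fit(cu,ru,z,su);b,_=fit(cl,rl,z,sl)
    print(n,'gap',np.polyval(a-b,y),'mid',np.polyval((a+b)/2,y),'y',y,'slopes deg',np.degrees([a[0],b[0]]),'bayline',.5633-.014*(y-.3695))
pair('lip',range(130,156),(179,193),range(130,156),(222,236),.044,-1,1)
pair('tray rear part',range(192,207),(178,187),range(192,207),(226,236),.034,1,-1)
pair('tray wide',range(213,232),(176,184),range(213,232),(228,237),.034,1,-1)
E
```

```text
lip gap 0.11923312242576312 mid 0.5650902204232516 y 0.2613541907094309 slopes deg [-0.4113 -0.7625] bayline 0.564814041330068
tray rear part gap 0.12744084916078063 mid 0.5677666524461985 y 0.11207974160928011 slopes deg [-0.5553 -0.0988] bayline 0.5669038836174701
tray wide gap 0.14139554854228328 mid 0.5686248151989215 y 0.05012793855619279 slopes deg [-0.0294 -0.6821] bayline 0.5677712088602134
```

Tray is within 1 mm and 0.3° of the bay line. Slide in.

Emit:
servo_tool(steps=[[-0.1,-0.6,0,0,0,0,1],[0,-1.3,0,0,0,0,1],[0,-1.3,0,0,0,0,1],[0,-1.3,0,0,0,0,1],[0,-1.3,0,0,0,0,1],[0,-1.3,0,0,0,0,1],[0,-1.3,0,0,0,0,1],[0,-1.3,0,0,0,0,1],[0,-1.2,0,0,0,0,1],[0,-0.6,0,0,0,0,1]])

```text
time_s: 8.35
ee_pos: [0.5665, 0.022, 0.0309]
tcp_rot: [0.001, 1.0, 0.006, -0.0]
force: [1.3, -6.5, 6.6]
opening: 0.134
gripper_force: 35.0
```

Emit:
servo_tool(steps=[[0,-0.6,0,0,0,0,1],[0,-0.8,0,0,0,0,1],[0,-0.8,0,0,0,0,1],[0,-0.8,0,0,0,0,1],[0,-0.8,0,0,0,0,1],[0,-0.8,0,0,0,0,1],[0,-0.8,0,0,0,0,1],[0,-0.6,0,0,0,0,1],[0,-0.3,0,0,0,0,1],[0,0,0,0,0,0,1]])

```text
time_s: 9.35
ee_pos: [0.5658, 0.0844, 0.0309]
tcp_rot: [0.001, 1.0, 0.006, -0.0]
force: [0.6, -4.2, 8.0]
opening: 0.134
gripper_force: 35.0
```

Emit:
servo_tool(steps=[[0.05,-0.4,-0.03,0,0,0,1],[0,-0.4,0,0,0,0,1],[0,-0.5,0,0,0,0,1],[0,-0.5,0,0,0,0,1],[0,-0.5,0,0,0,0,1],[0,-0.5,0,0,0,0,1],[0,-0.4,0,0,0,0,1],[0,-0.2,0,0,0,0,1],[0,0,0,0,0,0,1],[0,0,0,0,0,0,1]])

```text
time_s: 10.35
ee_pos: [0.5656, 0.1182, 0.0309]
tcp_rot: [0.001, 1.0, 0.006, -0.0]
force: [-0.4, -4.3, 5.6]
opening: 0.132
gripper_force: 35.0
```

Emit:
servo_tool(steps=[[0,-0.1,0,0,0,0,1],[0,-0.1,0,0,0,0,1],[0,-0.1,0,0,0,0,1],[0,-0.1,0,0,0,0,1],[0,-0.1,0,0,0,0,1],[0,-0.1,0,0,0,0,1],[0,-0.1,0,0,0,0,1],[0,-0.1,0,0,0,0,1],[0,0,0,0,0,0,1],[0,0,0,0,0,0,1]])

```text
time_s: 11.35
ee_pos: [0.5655, 0.1242, 0.0309]
tcp_rot: [0.002, 1.0, 0.005, -0.001]
force: [0.3, -9.2, 7.3]
opening: 0.133
gripper_force: 35.0
```

Emit:
servo_tool(steps=[[0,-0.1,0,0,0,0,1],[0,-0.1,0,0,0,0,1],[0,-0.1,0,0,0,0,1],[0,-0.1,0,0,0,0,1],[0,-0.1,0,0,0,0,1],[0,-0.1,0,0,0,0,1],[0,-0.1,0,0,0,0,1],[0,-0.1,0,0,0,0,1],[0,0,0,0,0,0,1],[0,0,0,0,0,0,1]])

```text
time_s: 12.35
ee_pos: [0.5654, 0.1301, 0.0309]
tcp_rot: [0.003, 1.0, 0.004, -0.001]
force: [-1.2, -13.1, 8.9]
opening: 0.138
gripper_force: 35.0
```

Emit:
servo_tool(steps=[[0,-0.1,0,0,0,0,1],[0,-0.1,0,0,0,0,1],[0,-0.1,0,0,0,0,1],[0,-0.1,0,0,0,0,1],[0,-0.1,0,0,0,0,1],[0,-0.1,0,0,0,0,1],[0,0,0,0,0,0,1],[0,0,0,0,0,0,1],[0,0,0,0,0,0,1],[0,0,0,0,0,0,1]])

```text
time_s: 13.35
ee_pos: [0.5653, 0.1429, 0.0309]
tcp_rot: [0.0, 1.0, 0.007, -0.0]
force: [-0.4, -0.2, 4.4]
opening: 0.134
gripper_force: 35.0
```

The push fell suddenly, so the rollers have dropped in. Now press on to the stops.

Emit:
servo_tool(steps=[[0,-0.1,0,0,0,0,1],[0,-0.1,0,0,0,0,1],[0,-0.1,0,0,0,0,1],[0,-0.1,0,0,0,0,1],[0,0,0,0,0,0,1],[0,0,0,0,0,0,1],[0,0,0,0,0,0,1],[0,0,0,0,0,0,1],[0,0,0,0,0,0,1],[0,0,0,0,0,0,1]])

```text
time_s: 14.35
ee_pos: [0.5654, 0.1444, 0.0309]
tcp_rot: [0.002, 1.0, 0.006, -0.0]
force: [0.3, -5.4, 6.2]
opening: 0.129
gripper_force: 35.0
```

Emit:
servo_tool(steps=[[0,-0.1,0,0,0,0,1],[0,-0.1,0,0,0,0,1],[0,-0.1,0,0,0,0,1],[0,-0.1,0,0,0,0,1],[0,-0.1,0,0,0,0,1],[0,0,0,0,0,0,1],[0,0,0,0,0,0,1],[0,0,0,0,0,0,1],[0,0,0,0,0,0,1],[0,0,0,0,0,0,1]])

```text
time_s: 15.35
ee_pos: [0.5654, 0.1447, 0.0309]
tcp_rot: [0.004, 1.0, 0.004, -0.001]
force: [-1.4, -14.9, 10.7]
opening: 0.133
gripper_force: 35.0
```

Emit:
servo_tool(steps=[[0,-0.1,0,0,0,0,1],[0,-0.1,0,0,0,0,1],[0,-0.1,0,0,0,0,1],[0,0,0,0,0,0,1],[0,0,0,0,0,0,1],[0,0,0,0,0,0,1],[0,0,0,0,0,0,1],[0,0,0,0,0,0,1],[0,0,0,0,0,0,1],[0,0,0,0,0,0,1]])

```text
time_s: 16.35
ee_pos: [0.5654, 0.1447, 0.0308]
tcp_rot: [0.006, 1.0, 0.004, -0.001]
force: [-1.2, -21.4, 12.7]
opening: 0.134
gripper_force: 35.0
```

```bash
python3 - <<'E'
from h import *
np.set_printoptions(precision=4,suppress=True)
a=viewer.grab_frame('top'); b=viewer.grab_frame('scene'); s=ctrl.sense();print(s['ee_pos'],s['force'],s['time_s'],s['gripper_force'])
A=cv2.resize(a[150:270,70:210],None,fx=4,fy=4,interpolation=2); B=cv2.resize(b[100:250,270:410],(560,600))[:480]
save('fin',cv2.resize(np.hstack([A,B]),(800,343)))
P=viewer.camera_params('top')
for q in ('cup','jug','jar','tamper'):
    for m in mark_of(q,'top')[:1]: print(q,m['conf'],at_z('top',*m['centre'],0,P))
E
```

```text
[0.5654 0.1447 0.0309] [ -0.7665 -21.6676  12.908 ] 16.45 35.0121733546257
cup 0.93 [ 0.7408 -0.0776  0.    ]
jug 0.71 [ 0.7548 -0.1706  0.    ]
jar 0.58 [ 0.7366 -0.3094  0.    ]
tamper 0.5 [0.361  0.2615 0.    ]
```

View pics/fin.png

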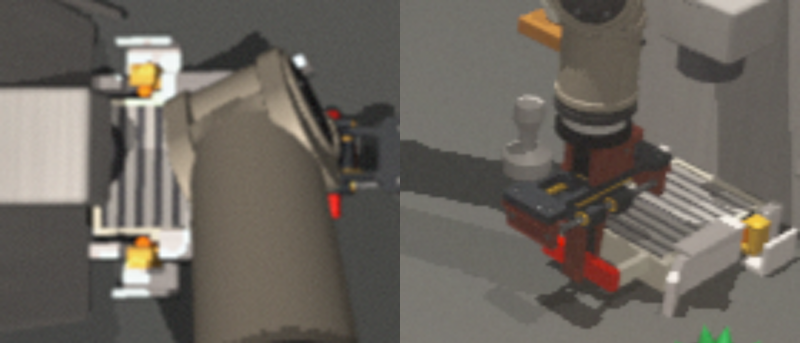

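The picture shows the tray under the lips with both orange rollers back at rest in the notches. The hand is on the handle with a steady push of about 21 N, and the bystanders have not moved.

```bash
python3 -c "
from rig import ctrl
print(ctrl.job_done())"
```

```text
the job is handed in; nothing more can be done
None
```

The drip tray is fully home past both roller catches, the hand is still pressing it against the stops with about 21 N, and the job was handed in at about 16.5 s.

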